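Change over the touch-lid caddies on the waste sorting bench

ROBOT

A 7-joint arm with a two-finger parallel gripper is mounted at the origin on the work surface. World frame = base frame: x ahead of the robot, y to its left, z up, the work surface at z = 0. Lengths are in mm, angles in rad, forces in N, time in s.
With the tool pointing down it reaches from about 400 to 875 mm from the base axis. Payload 4.4 kg.
Tool frame: the origin (TCP) lies at the very end of the fingers, on their centre line; the grasp point (between the pads) lies 19 mm behind it; z points along the fingers, y is the direction in which the jaws open and shut (so a half turn about z gives the same grasp; the last joint's range is limited). The gripper opens to 85 mm and grips with 20 to 120 N. Pads are 22 mm wide; open, the fingers measure 114 mm over their backs; the gripper's body (76 mm by 85 mm) begins 54 mm behind the grasp point. The pads swing forward as they close: fully open they stand 13 mm farther back than shut.
Start: joints at [-1.302, 0.628, 0.038, 1.517, -0.027, 0.996, -0.02], TCP at [213.554, 613.932, 231.313] pointing down, gripper open.
Joint ranges: [-3.06, 3.06], [-0.37, 2.12], [-1.25, 1.32], [0.18, 2.47], [-1.1, 4.24], [0.23, 1.98], [-2.94, 2.94]. Speed limits (rad/s): [2.57, 2.57, 3.14, 3.14, 3.14, 3.14, 3.14].

INTERFACE

Orientations are given as [roll, pitch, yaw] about the fixed x, y, z axes, in that order (R = Rz(yaw) Ry(pitch) Rx(roll)).
In Python, from cell import read_state, get_image, finish_job gives the robot as it stands.
- The arm moves only by the tool carry_out, never from a script. Its argument "series" is a list that holds one entry, the list of rows, each a list of 7 numbers: the shift along the tool's x, y, z in cm, then the turn, a rotation vector about the tool's x, y, z in rad, then the finger opening in cm, from 0 to 8.54. In form: [[[x, y, z, wx, wy, wz, grip], ...]]. A call has 1 to 5 rows; each row is the pose to reach, as a shift and turn from the pose commanded when the call began, along the tool's axes at that moment; what a row does not reach only later rows make up. A row lasts 1/12 s, in which the tool goes at most 41.7 mm and 7.16 degrees, less where a joint would pass 70% of its speed; a pose out of reach is approached as far as the arm can. A call with a gripper value outside its range is refused whole. The fingers move at their own pace and stop on an object; the grip force is fixed at half the most. Time passes only in rows, so rows that repeat a pose let the fingers close. It gives the time, the measured TCP pose, the force and the opening at its end, in the units of the state.
- read_state(): the state, without advancing time (a new reading comes with each control period).
- get_image(name): name is "side" or "top"; returns a dict with "img" (420x560x3 uint8, blue, green, red), "z_map" (420x560 float32, mm along the optical axis (not along the pixel's ray), 0 where there is no reading), "mtx" (3x3 intrinsics, pixels), "dist" ([k1, k2, p1, p2, k3] as OpenCV has them; the pictures are not rectified), "T" (4x4, takes a point from camera to world coordinates). Camera axes: x right, y down, z forward; pixel columns grow to the right and rows downward; lengths in mm; the calibration is good to about 2 mm. A picture is of the moment at which its call begins.
- finish_job(): hands the job in, once; it reports no verdict.
The state is a dict: "clock": time; "qpos": joint angles; "qd": joint speeds; "tau": joint torques, N m; "eef_pos": TCP position; "tool_rot": TCP orientation; "force": force on the tool from outside, world axes, zero at the start; "torque": the same for the moment, N m; "width": finger opening in mm.
Only numpy, scipy, OpenCV 4.12 (cv2) and the standard library are available. Lean on these libraries where they do the work, as an engineer would, in place of code of your own. Each camera call takes 0.05 s, during which the arm holds its last target.

TASK

The battery round is over: press the lid of the wide green caddy, which stands open, down until it latches shut, and press the lid of the narrow green caddy so that it springs open for the next fraction. Check both lids afterwards: in the end the wide caddy must stay shut and the narrow one must stand fully open. The third green box, with a grip bar on its lid, has no latch and is not part of the job.

Things in the scene. Friction and masses are not known exactly. Their poses are not given: they have to be found in the camera images.
- wide_lid (a joint): Lid angle of the wide caddy, rad; open at the start. 0 = latched shut, flush with the rim; 0.70 = sprung open, leaning up 40 deg; -0.058 = pressed to a hard stop. Push-push: press below -0.05 and let go: an open lid stays shut, a shut lid springs open. Short of -0.025 nothing changes. Spring about 1.5 N at the press point, up to 4 N to reach the stop. Lid 162 mm from hinge to front edge.
- wide_press (a point): Dark pad on top of the wide caddy's lid, mid-width, 135 mm from the hinge axis, which lies 4 mm under the lid's top, 126 mm above the bench. x points to the hinge (away from the robot), y along it, z out of the lid. Height 130 mm shut, 122 at the stop, 216 open (then 34 mm nearer the hinge). Caddy: fixed green box 170 mm wide, 180 deep, 130 high, 5 mm walls round the lid.
- narrow_lid (a joint): Lid angle of the narrow caddy, rad; shut at the start. 0 = latched shut, flush with the rim; 0.70 = sprung open, leaning up 40 deg; -0.058 = pressed to a hard stop. Push-push: press below -0.05 and let go: an open lid stays shut, a shut lid springs open. Short of -0.025 nothing changes. Spring about 1.5 N at the press point, up to 4 N to reach the stop. Lid 162 mm from hinge to front edge.
- narrow_press (a point): Dark pad on top of the narrow caddy's lid, mid-width, 135 mm from the hinge axis, which lies 4 mm under the lid's top, 126 mm above the bench. x points to the hinge (away from the robot), y along it, z out of the lid. Height 130 mm shut, 122 at the stop, 216 open (then 34 mm nearer the hinge). Caddy: fixed green box 105 mm wide, 180 deep, 130 high, 5 mm walls round the lid.

How it is judged:
By the outcome, as a careful person would: the job done as asked, in the order asked, and still so for the second after the job is handed in, with the robot touching nothing.
It also fails if it takes over 42 s, if anything falls off the work surface, if the arm or the gripper's body presses on something with over 40 N, if the wrist force passes 120 N, or if a joint passes its speed limit or range.

## Working session

There is one attempt and no reset: what is moved stays moved. The work goes in short steps, Python scripts to look and compute and a tool call to move; the robot and the scene stay as the last step left them, time stands still between calls to the robot, and variables do not carry over. Pictures are saved under pics/ and viewed, and the job is handed in when it is done.

Besides the shell and the picture viewer there is one more tool, called after "Call:" by a JSON object that holds its "op" and its "data". carry_out: Moves the arm, as the interface text tells. Its arguments: {"type":"object","properties":{"series":{"type":"array","items":{"type":"array","items":{"type":"array","items":{"type":"number"}}}}},"required":["series"]}

```bash
ls; mkdir -p pics; python3 - <<'E'
from cell import *
import cv2
print(read_state())
for n in("side","top"):
    d=get_image(n); cv2.imwrite(f"pics/{n}0.png",d["img"]); print(n,d["mtx"],d["dist"],d["T"])
E
```

```text
pics
{'clock': 0.0, 'qpos': array([-1.3018152 ,  0.6293679 ,  0.0384366 ,  1.51837073, -0.02701888,
        0.9963023 , -0.02000287]), 'qd': array([ 0.00279553,  0.00206079,  0.00029326, -0.00125465,  0.00025302,
        0.00023527,  0.0008569 ]), 'tau': array([ 9.69634166e-04, -5.63410771e+01,  1.22617912e+00, -1.93439448e+01,
        1.09073496e-02,  1.04181049e-02,  2.26327688e-05]), 'eef_pos': array([213.32307618, 613.3299773 , 230.37401255]), 'tool_rot': array([-3.13966208e+00,  7.79216413e-06,  2.80680265e+00]), 'force': array([-0.57858809, -0.50107887, -0.24921195]), 'torque': array([ 0.0394766 ,  0.04017029, -0.02059687]), 'width': 85.70362282752694}
side [[424.41983718   0.         273.69700882]
 [  0.         424.41983718 219.88458729]
 [  0.           0.           1.        ]] [-0.11700877  0.          0.          0.          0.        ] [[-9.62482736e-01 -2.04237118e-01  1.78645408e-01  3.83942906e+02]
 [-2.71256724e-01  7.07627132e-01 -6.52444352e-01  6.16750836e+02]
 [ 6.83901610e-03 -6.76425193e-01 -7.36479589e-01  8.79887021e+02]
 [ 0.00000000e+00  0.00000000e+00  0.00000000e+00  1.00000000e+00]]
top [[451.08217477   0.         276.21898086]
 [  0.         451.08217477 208.34351384]
 [  0.           0.           1.        ]] [-0.06487505  0.          0.          0.          0.        ] [[-3.05055811e-03 -9.75655327e-01  2.19288344e-01  3.28991570e+02]
 [-9.99991565e-01  3.57940692e-03  2.01440277e-03 -9.14771156e-01]
 [-2.75028501e-03 -2.19280349e-01 -9.75658016e-01  1.32461700e+03]
 [ 0.00000000e+00  0.00000000e+00  0.00000000e+00  1.00000000e+00]]
```

View pics/side0.png

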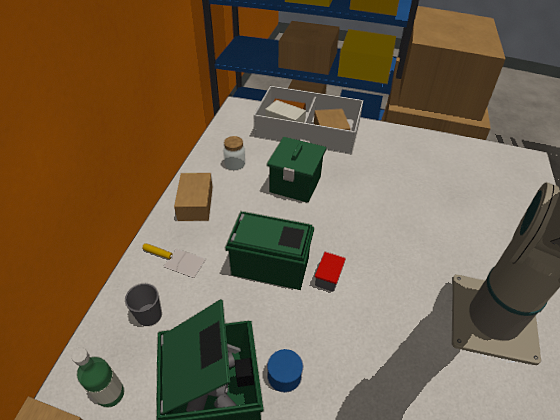

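View pics/top0.png

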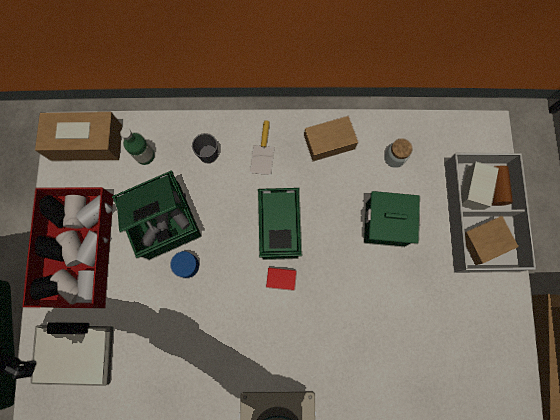

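```bash
cat > h.py <<'E'
import numpy as np, cv2
from cell import *
def pts(d):
    h,w=d["z_map"].shape
    uv=np.stack(np.meshgrid(np.arange(w),np.arange(h)),-1).reshape(-1,1,2).astype(np.float64)
    n=cv2.undistortPoints(uv,d["mtx"],d["dist"]).reshape(h,w,2)
    z=d["z_map"].astype(float)
    P=np.dstack([n[...,0]*z,n[...,1]*z,z])
    W=P@d["T"][:3,:3].T+d["T"][:3,3]
    W[z==0]=np.nan
    return W
def crop(d,x0,y0,x1,y1,name,s=5):
    cv2.imwrite(name,cv2.resize(d["img"][y0:y1,x0:x1],None,fx=s,fy=s,interpolation=cv2.INTER_CUBIC))
E
python3 - <<'E'
from h import *
d=get_image("top");np.savez("top0.npz",W=pts(d))
crop(d,105,160,215,265,"pics/t_w.png",5); crop(d,240,170,320,270,"pics/t_n.png",5)
W=pts(d)
for u,v in [(280,240),(280,205),(265,195),(293,195),(265,240),(155,210),(145,195),(162,184),(120,205),(170,178),(400,220),(185,264),(281,278)]: print(u,v,W[v,u].round(1))
E
```

```text
280 240 [510.8  -8.3 129.6]
280 205 [607.3  -8.8 127.9]
265 195 [635.5  32.2 128.1]
293 195 [635.9 -44.6 125.4]
265 240 [510.5  31.8 132.1]
155 210 [572.9 305.6 225.3]
145 195 [627.3 351.5 165.5]
162 184 [660.  309.7 156.8]
120 205 [600.5 417.8 164.1]
170 178 [698.  306.5  85.4]
400 220 [ 565.8 -336.5  120.2]
185 264 [454.3 258.9  57. ]
281 278 [415.4 -11.1  48.8]
```

View pics/t_w.png

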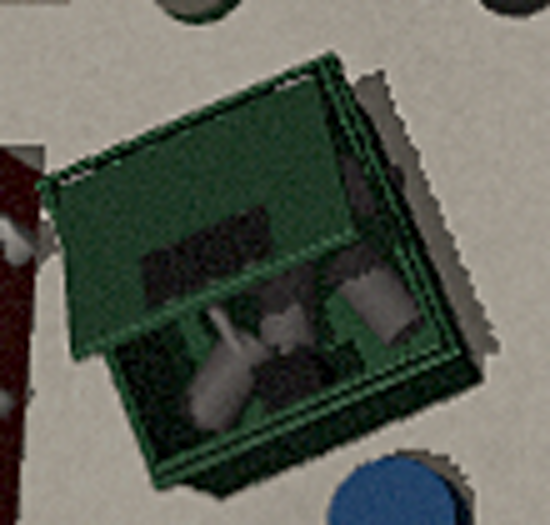

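View pics/t_n.png

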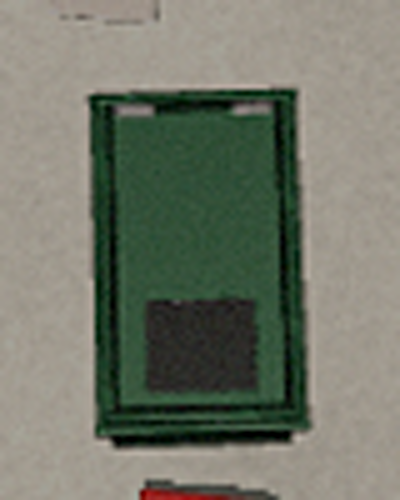

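```bash
python3 - <<'E'
from h import *
d=get_image("top");W=pts(d)
def rp(u,v,z):
    n=cv2.undistortPoints(np.array([[[u,v]]],float),d["mtx"],d["dist"]).ravel()
    r=d["T"][:3,:3]@np.r_[n,1]; o=d["T"][:3,3]; return (o+r*(z-o[2])/r[2]).round(1)
C={}
for nm,o,L in [("w",(105,160),[(157,483),(465,352),(335,55),(42,185)]),("n",(240,170),[(97,435),(308,428),(298,90),(90,95)])]:
    P=np.array([rp(o[0]+(a-2)/5,o[1]+(b-2)/5,130) for a,b in L]); print(nm,P.tolist())
    fl,fr,br,bl=P[:,:2]
    print("width",np.linalg.norm(fl-fr),np.linalg.norm(bl-br),"depth",np.linalg.norm(fl-bl),np.linalg.norm(fr-br))
    ax=(bl+br-fl-fr); yaw=np.arctan2(ax[1],ax[0]); w=(bl-br+fl-fr); print("yaw",yaw,np.arctan2(-w[0],w[1]),"center",P.mean(0))
print("pad n",rp(280.2,238.7,130),"pad w open",rp(146.4,211.1,216))
# interior of the wide caddy, heights
for u,v in [(150,240),(180,222),(162,226),(165,236),(190,225),(175,235)]: print(u,v,W[v,u].round(0))
# plane fit narrow lid
s=W[200:245,268:290].reshape(-1,3); print(np.nanmedian(s,0))
E
```

```text
w [[467.8, 376.6, 130.0], [538.5, 213.4, 130.0], [706.1, 292.0, 130.0], [632.3, 451.5, 130.0]]
width 177.8559248380554 175.7460952624553 depth 180.74916320691497 185.1154234525044
yaw 0.4329613902363122 0.4210098376952371 center [586.175 333.375 130.   ]
n [[466.4, 47.6, 130.0], [469.8, -64.4, 130.0], [655.6, -61.7, 130.0], [653.2, 52.4, 130.0]]
width 112.05159525861289 114.12523822538114 depth 186.86166005898596 185.81961683309976
yaw 0.020126106608253626 0.025646741635903504 center [561.25   -6.525 130.   ]
pad n [514.2  -8.8 130. ] pad w open [572.2 330.  216. ]
150 240 [526. 368.  35.]
180 222 [579. 283.  34.]
162 226 [567. 335.  38.]
165 236 [526. 307. 108.]
190 225 [552. 234. 133.]
175 235 [546. 303.   5.]
[559.71551469  -3.3756314  131.16155129]
```

```bash
cat >> h.py <<'E'
from scipy.spatial.transform import Rotation as Ro
def delta(x,y,z):
    s=read_state(); R=Ro.from_euler("xyz",s["tool_rot"]).as_matrix()
    print("clk",round(s["clock"],2),"eef",s["eef_pos"].round(1),s["tool_rot"].round(3),"F",s["force"].round(1),"w",round(s["width"],1))
    print("tool shift cm",(R.T@(np.array([x,y,z])-s["eef_pos"])/10).round(2))
E
python3 - <<'E'
from h import *
W=np.load("top0.npz")["W"]
print("max z",[(round(float(np.nanmax(W[a:b,c:e,2]))) ) for a,b,c,e in [(180,310,20,115),(160,265,105,215),(300,390,30,120)]])
delta(573,329,330)
E
```

```text
max z [135, 240, 315]
clk 0.2 eef [213.4 613.6 230.8] [-3.141 -0.     2.807] F [ 0.9  0.5 -0.1] w 85.2
tool shift cm [-43.31 -15.07  -9.91]
```

Call:
{"op": "carry_out", "data": {"series": [[[0, 0, -4, 0, 0, 0, 0], [-3, -1, -7, 0, 0, 0, 0], [-6.8, -2.4, -8, 0, 0, 0, 0], [-10.6, -3.7, -8, 0, 0, 0, 0], [-14.4, -5, -8, 0, 0, 0, 0]]]}}

```text
clock: 0.62
eef_pos: [334.5, 518.6, 312.6]
tool_rot: [3.139, 0.001, 2.808]
force: [0.5, -0.7, -1.2]
width: 25.6
```

Call:
{"op": "carry_out", "data": {"series": [[[-3.8, -1.3, 0, 0, 0, 0, 0], [-7.6, -2.6, 0, 0, 0, 0, 0], [-11.4, -4, 0, 0, 0, 0, 0], [-15.2, -5.3, 0, 0, 0, 0, 0], [-19, -6.6, 0, 0, 0, 0, 0]]]}}

```text
clock: 1.03
eef_pos: [492.1, 393.0, 311.2]
tool_rot: [-3.141, -0.0, 2.807]
force: [0.9, 0.2, -0.7]
width: 0.2
```

```bash
python3 - <<'E'
from h import *
delta(573,329,260)
E
```

```text
clk 1.03 eef [492.1 393.  311.2] [-3.141 -0.     2.807] F [ 0.9  0.2 -0.7] w 0.2
tool shift cm [-9.75 -3.39  5.12]
```

Call:
{"op": "carry_out", "data": {"series": [[[-4, -1.4, 0, 0, 0, 0, 0], [-8, -2.8, 0.5, 0, 0, 0, 0], [-9.8, -3.4, 3, 0, 0, 0, 0], [-9.8, -3.4, 5, 0, 0, 0, 0], [-9.8, -3.4, 5, 0, 0, 0, 0]]]}}

```text
clock: 1.45
eef_pos: [571.2, 326.8, 256.5]
tool_rot: [-3.134, -0.005, 2.803]
force: [-1.4, 0.6, -1.3]
width: -0.0
```

```bash
python3 - <<'E'
from h import *
delta(573,329,216)
for n in("side","top"):
    d=get_image(n); cv2.imwrite(f"pics/{n}1.png",d["img"]) 
    if n=="side": crop(d,130,250,330,420,"pics/s1c.png",3)
E
```

```text
clk 1.45 eef [571.2 326.8 256.5] [-3.134 -0.005  2.803] F [-1.4  0.6 -1.3] w -0.0
tool shift cm [-0.11  0.3   4.05]
```

View pics/side1.png

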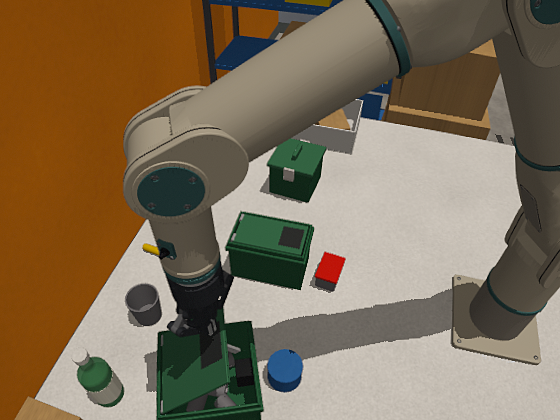

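View pics/top1.png

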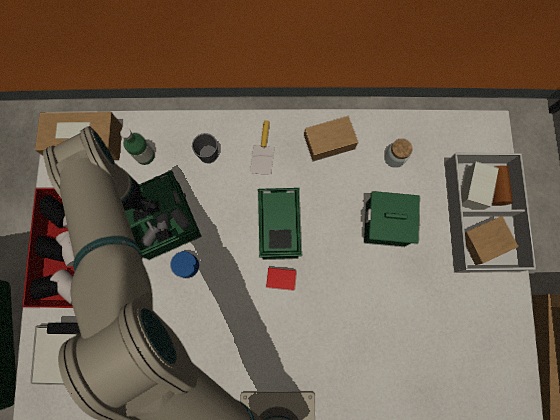

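Call:
{"op": "carry_out", "data": {"series": [[[0, 0, 2.5, 0, 0, 0, 0], [0, 0, 4, 0, 0, 0, 0], [0.4, -0.3, 5.3, 0, 0, 0, 0], [0.8, -0.7, 6.6, 0, 0, 0, 0], [1.2, -1, 8, 0, 0, 0, 0]]]}}

```text
clock: 1.97
eef_pos: [557.8, 327.1, 183.4]
tool_rot: [3.138, 0.002, 2.809]
force: [-0.4, -1.0, 2.3]
width: -0.2
```

Call:
{"op": "carry_out", "data": {"series": [[[0.2, -0.2, 1, 0, 0, 0, 0], [0.5, -0.4, 2, 0, 0, 0, 0], [0.5, -0.4, 3, 0, 0, 0, 0], [0.5, -0.4, 3.5, 0, 0, 0, 0], [0.5, -0.4, 3.5, 0, 0, 0, 0]]]}}

```text
clock: 2.38
eef_pos: [551.0, 324.1, 146.2]
tool_rot: [3.141, -0.001, 2.808]
force: [-1.3, 0.7, 1.3]
width: 0.0
```

```bash
python3 - <<'E'
from h import *
delta(549,318,122)
for n in("side","top"):
    d=get_image(n)
    if n=="side": crop(d,130,240,330,420,"pics/s2c.png",3)
E
```

```text
clk 2.38 eef [551.  324.1 146.2] [ 3.141e+00 -1.000e-03  2.808e+00] F [-1.3  0.7  1.3] w 0.0
tool shift cm [-0.01 -0.64  2.42]
```

View pics/s2c.png

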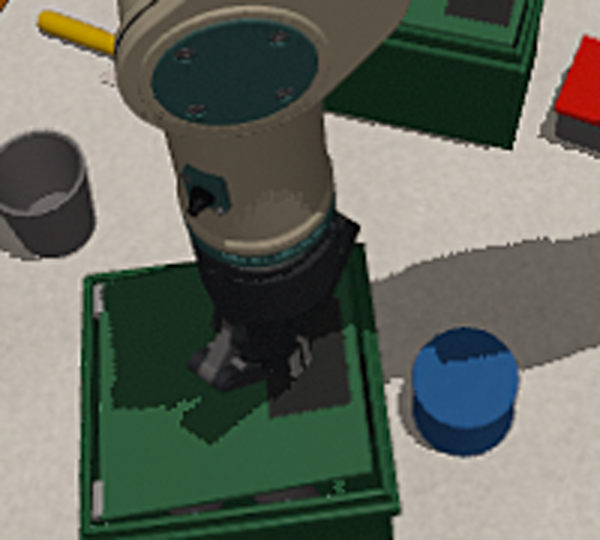

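Call:
{"op": "carry_out", "data": {"series": [[[0, -0.4, 0.9, 0, 0, 0, 0], [0, -0.4, 1.6, 0, 0, 0, 0], [0, -0.4, 2, 0, 0, 0, 0], [0, -0.4, 2.2, 0, 0, 0, 0], [0, -0.4, 2.2, 0, 0, 0, 0]]]}}

```text
clock: 2.9
eef_pos: [550.5, 318.5, 123.7]
tool_rot: [-3.141, 0.0, 2.806]
force: [-0.0, -0.5, 1.8]
width: 0.1
```

Call:
{"op": "carry_out", "data": {"series": [[[0, 0, 0, 0, 0, 0, 0], [0, 0, 0, 0, 0, 0, 0], [0, 0, 0.1, 0, 0, 0, 0], [0, 0, 0.1, 0, 0, 0, 0]]]}}

```text
clock: 3.23
eef_pos: [550.6, 318.6, 123.5]
tool_rot: [-3.141, 0.0, 2.807]
force: [1.1, -0.2, 2.0]
width: 0.0
```

Call:
{"op": "carry_out", "data": {"series": [[[0, 0, 0.1, 0, 0, 0, 0], [0, 0, 0.1, 0, 0, 0, 0], [0, 0, 0.2, 0, 0, 0, 0], [0, 0, 0.2, 0, 0, 0, 0]]]}}

```text
clock: 3.57
eef_pos: [550.7, 318.6, 123.1]
tool_rot: [3.141, 0.001, 2.806]
force: [-1.8, -1.4, 11.9]
width: -0.0
```

Call:
{"op": "carry_out", "data": {"series": [[[0, 0, -0.4, 0, 0, 0, 0], [0, 0, -1.5, 0, 0, 0, 0], [0, 0, -4, 0, 0, 0, 0], [0, 0, -8, 0, 0, 0, 0], [0, 0, -12, 0, 0, 0, 0]]]}}

```text
clock: 3.98
eef_pos: [548.8, 318.4, 241.6]
tool_rot: [-3.139, -0.003, 2.807]
force: [1.0, 1.5, 0.2]
width: -0.2
```

```bash
python3 - <<'E'
from h import *
delta(519,-9,245)
d=get_image("side")
crop(d,130,240,330,420,"pics/s3c.png",3)
E
```

```text
clk 3.98 eef [548.8 318.4 241.6] [-3.139e+00 -3.000e-03  2.807e+00] F [1.  1.5 0.2] w -0.2
tool shift cm [ -7.94 -31.91  -0.27]
```

View pics/s3c.png

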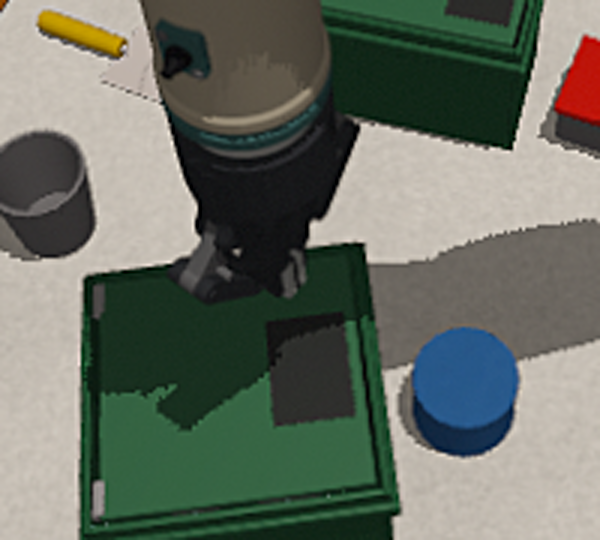

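The wide lid looks flush in the crop (pad at about 312,370). I'll move to the narrow caddy and check the wide lid by depth on the way.

Call:
{"op": "carry_out", "data": {"series": [[[-0.9, -3.8, 0, 0, 0, 0, 0], [-1.9, -7.6, 0, 0, 0, 0, 0], [-2.8, -11.4, 0, 0, 0, 0, 0], [-3.8, -15.2, 0, 0, 0, 0, 0], [-4.7, -19, 0, 0, 0, 0, 0]]]}}

```text
clock: 4.45
eef_pos: [531.4, 122.5, 241.5]
tool_rot: [-3.142, -0.0, 2.807]
force: [0.4, -0.9, 0.8]
width: 0.3
```

Call:
{"op": "carry_out", "data": {"series": [[[-0.9, -3.8, 0, 0, 0, 0, 0], [-1.9, -7.6, 0, 0, 0, 0, 0], [-2.8, -11, 0, 0, 0, 0, 0], [-3.2, -12.9, 0, 0, 0, 0, 0], [-3.2, -12.9, 0, 0, 0, 0, 0]]]}}

```text
clock: 4.87
eef_pos: [518.9, -14.4, 241.5]
tool_rot: [-3.138, 0.0, 2.798]
force: [-0.2, 0.1, -0.3]
width: -0.3
```

```bash
python3 - <<'E'
from h import *
delta(517,-9,135)
d=get_image("top");W=pts(d)
cv2.imwrite("pics/top4.png",d["img"])
for u,v in [(155,210),(145,195),(136,220),(160,235),(150,238),(175,220)]: print(u,v,W[v,u].round(0))
cv2.imwrite("pics/side4.png",get_image("side")["img"])
E
```

```text
clk 4.87 eef [518.9 -14.4 241.5] [-3.138  0.     2.798] F [-0.2  0.1 -0.3] w -0.3
tool shift cm [ 0.36  0.48 10.65]
155 210 [593. 331. 134.]
145 195 [636. 361. 133.]
136 220 [566. 382. 134.]
160 235 [525. 314. 133.]
150 238 [517. 341. 132.]
175 220 [566. 276. 128.]
```

View pics/top4.png

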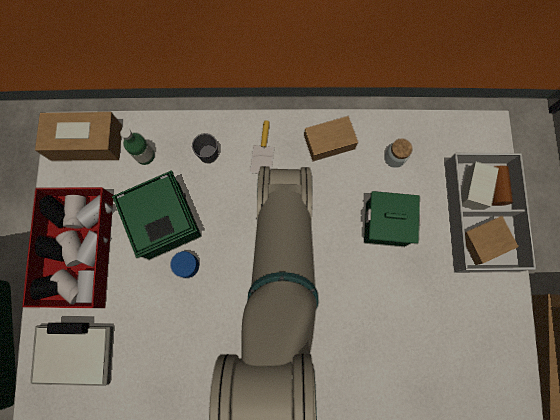

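View pics/side4.png

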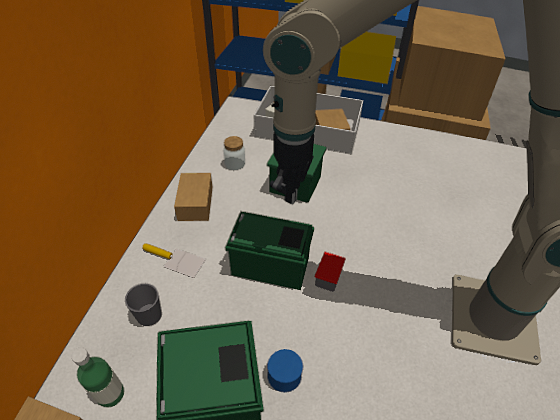

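Call:
{"op": "carry_out", "data": {"series": [[[0, 0, 3, 0, 0, 0, 0], [0, 0, 6, 0, 0, 0, 0], [0, 0, 8, 0, 0, 0, 0], [0, 0, 9.5, 0, 0, 0, 0], [0, 0, 9.5, 0, 0, 0, 0]]]}}

```text
clock: 5.38
eef_pos: [517.9, -5.9, 143.4]
tool_rot: [-3.141, -0.006, 2.81]
force: [0.3, 0.2, -0.1]
width: 0.2
```

```bash
python3 - <<'E'
from h import *
delta(516,-9,122)
d=get_image("side")
crop(d,210,130,360,300,"pics/s5c.png",3.5)
E
```

```text
clk 5.38 eef [517.9  -5.9 143.4] [-3.141 -0.006  2.81 ] F [ 0.3  0.2 -0.1] w 0.2
tool shift cm [ 0.07 -0.36  2.14]
```

View pics/s5c.png

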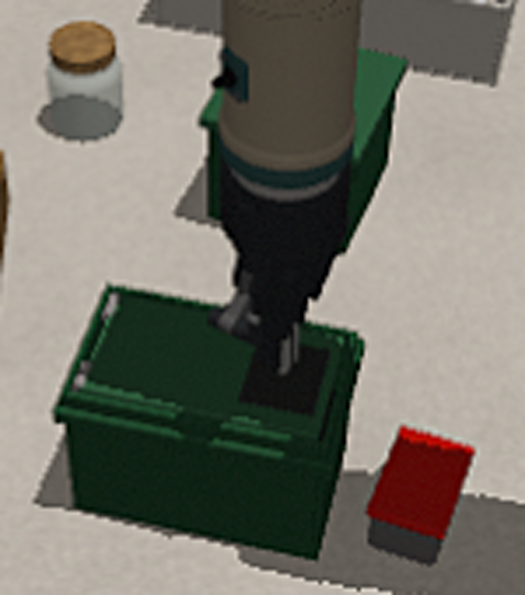

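The fingertips are right above the dark pad (crop about 287,372). Next I press down slowly.

Call:
{"op": "carry_out", "data": {"series": [[[0, -0.2, 0.8, 0, 0, 0, 0], [0, -0.2, 1.3, 0, 0, 0, 0], [0, -0.2, 1.7, 0, 0, 0, 0], [0, -0.2, 1.9, 0, 0, 0, 0], [0, -0.2, 1.9, 0, 0, 0, 0]]]}}

```text
clock: 5.85
eef_pos: [519.8, -10.0, 127.4]
tool_rot: [3.141, 0.001, 2.807]
force: [0.1, 0.0, 2.2]
width: 0.1
```

Call:
{"op": "carry_out", "data": {"series": [[[0, 0, 0.1, 0, 0, 0, 0], [0, 0, 0.1, 0, 0, 0, 0], [0, 0, 0.2, 0, 0, 0, 0], [0, 0, 0.2, 0, 0, 0, 0]]]}}

```text
clock: 6.18
eef_pos: [519.7, -10.0, 125.4]
tool_rot: [3.141, 0.001, 2.807]
force: [0.9, 0.6, 1.5]
width: -0.4
```

Call:
{"op": "carry_out", "data": {"series": [[[0, 0, 0.1, 0, 0, 0, 0], [0, 0, 0.2, 0, 0, 0, 0], [0, 0, 0.2, 0, 0, 0, 0], [0, 0, 0.2, 0, 0, 0, 0]]]}}

```text
clock: 6.52
eef_pos: [519.7, -10.2, 123.3]
tool_rot: [3.141, 0.0, 2.807]
force: [1.0, 1.4, 1.3]
width: -0.1
```

Call:
{"op": "carry_out", "data": {"series": [[[0, 0, 0.1, 0, 0, 0, 0], [0, 0, 0.1, 0, 0, 0, 0], [0, 0, 0.1, 0, 0, 0, 0]]]}}

```text
clock: 6.77
eef_pos: [519.7, -10.2, 123.1]
tool_rot: [3.141, 0.001, 2.807]
force: [-0.6, 1.3, 8.2]
width: -0.3
```

Call:
{"op": "carry_out", "data": {"series": [[[0, 0, -2, 0, 0, 0, 0], [0, 0, -6, 0, 0, 0, 0], [0, 0, -10, 0, 0, 0, 0], [0, 0, -14, 0, 0, 0, 0], [0, 0, -18, 0, 0, 0, 0]]]}}

```text
clock: 7.18
eef_pos: [518.3, -10.9, 303.8]
tool_rot: [-3.14, -0.001, 2.806]
force: [1.5, 0.4, -1.5]
width: -0.1
```

Call:
{"op": "carry_out", "data": {"series": [[[0.5, 3.5, 0, 0, 0, 0, 0], [1, 7, 0, 0, 0, 0, 0], [1.5, 10.5, 0, 0, 0, 0, 0], [2, 14, 0, 0, 0, 0, 0], [2, 14, 0, 0, 0, 0, 0]]]}}

```text
clock: 7.6
eef_pos: [546.3, 137.5, 301.6]
tool_rot: [3.137, -0.002, 2.817]
force: [-0.2, 1.5, 0.4]
width: -0.3
```

```bash
python3 - <<'E'
from h import *
delta(516,-9,122)
for n in ("side","top"):
    d=get_image(n); cv2.imwrite(f"pics/{n}6.png",d["img"]); W=pts(d)
    print(n,read_state()["force"].round(1))
    if n=="side": 
        for u,v in [(268,235),(200,350),(230,360),(190,390),(255,225)]: print(u,v,W[v,u].round(0))
E
```

```text
clk 7.6 eef [546.3 137.5 301.6] [ 3.137e+00 -2.000e-03  2.817e+00] F [-0.2  1.5  0.4] w -0.3
tool shift cm [ -1.84 -14.93  17.88]
side [ 0.   0.1 -1.3]
268 235 [582. -54.  62.]
200 350 [609. 313. 132.]
230 360 [548. 315. 129.]
190 390 [598. 389. 127.]
255 225 [545. 152. 332.]
top [-0.2 -0.7  0.2]
```

View pics/side6.png

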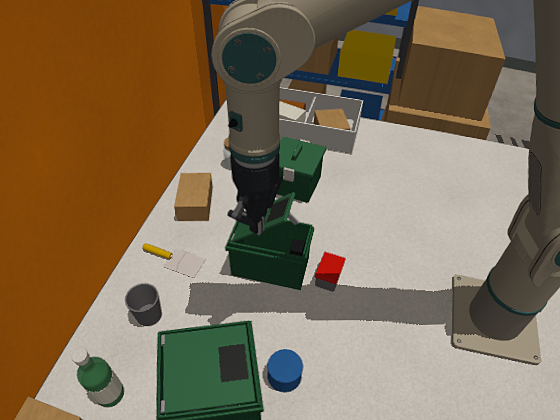

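View pics/top6.png

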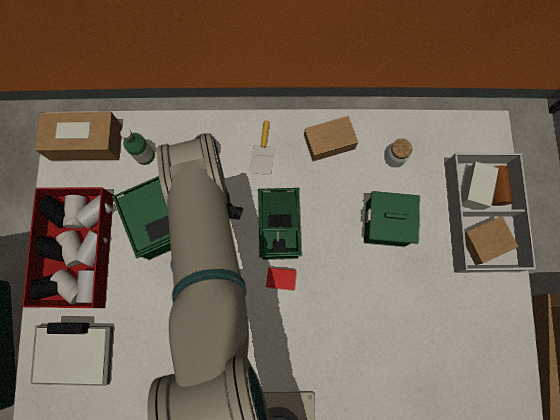

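Call:
{"op": "carry_out", "data": {"series": [[[0.3, 2, -1, 0, 0, 0, 0], [0.3, 2, -1, 0, 0, 0, 0], [0.3, 2, -1, 0, 0, 0, 0], [0.3, 2, -1, 0, 0, 0, 0], [0.3, 2, -1, 0, 0, 0, 0]]]}}

```text
clock: 8.12
eef_pos: [550.0, 146.4, 311.9]
tool_rot: [-3.14, -0.0, 2.805]
force: [1.3, -0.0, 0.3]
width: 0.1
```

```bash
python3 - <<'E'
from h import *
d=get_image("top"); W=pts(d); crop(d,110,165,310,265,"pics/t7.png",4)
def ang(P,yaw):
    P=P.reshape(-1,3);P=P[~np.isnan(P).any(1)]
    c=np.median(P,0)
    for _ in range(4):
        A=np.c_[P[:,:2]-c[:2],np.ones(len(P))]; k=np.linalg.lstsq(A,P[:,2],rcond=None)[0]; r=P[:,2]-A@k; P=P[abs(r)<max(6,2*r.std())]
    return len(P),c.round(0),"lid angle",round(float(np.arctan(-(k[0]*np.cos(yaw)+k[1]*np.sin(yaw)))),3)
print("narrow",ang(W[202:222,270:290],.02))
print("wide",ang(W[195:240,138:160],.428))
print(read_state()["force"].round(1),read_state()["clock"])
E
```

```text
narrow (398, array([577.,  -6., 190.]), 'lid angle', 0.713)
wide (962, array([565., 349., 131.]), 'lid angle', 0.892)
[ 0.1  0.4 -0. ] 8.1667
```

View pics/t7.png

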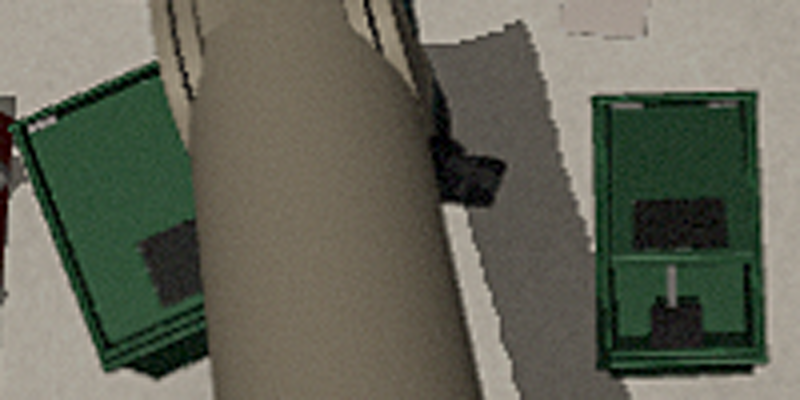

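The wide window took in the arm, which covers columns from about 158, so that fit is invalid. I'll repeat it on clear pixels.

```bash
python3 - <<'E'
from h import *
for n,(a,b,c,e) in {"top":(200,235,138,152),"side":(345,395,175,215)}.items():
    d=get_image(n); P=pts(d)[a:b,c:e].reshape(-1,3); P=P[~np.isnan(P).any(1)]
    k=np.linalg.lstsq(np.c_[P[:,:2]-P[:,:2].mean(0),np.ones(len(P))],P[:,2],rcond=None)[0]
    print(n,"z med",np.median(P[:,2]).round(1),"min/max",P[:,2].min().round(),P[:,2].max().round(),"angle",np.arctan(-(k[0]*np.cos(.428)+k[1]*np.sin(.428))).round(3))
E
```

```text
top z med 130.9 min/max 123.0 139.0 angle -0.003
side z med 128.7 min/max 125.0 133.0 angle -0.001
```

Wide lid angle is about 0 and the narrow lid is at about 0.71, with the robot clear. I'm handing in.

```bash
python3 -c "
from cell import *
print(finish_job())"
```

```text
the job is handed in; nothing more can be done
None
```

Both lids are as asked: the wide caddy is latched shut and the narrow one stands fully open. I handed the job in at about 8.3 s of the 42 s.

- **Wide caddy (first):** I pressed the open lid down with closed fingers until it met the hard stop (12 N, fingertips at 123 mm), then let go. The final depth fits put the lid at about 0 rad (-0.003 from the top camera, -0.001 from the side camera). The median lid height was 129–131 mm, which matches shut.
- **Narrow caddy (second):** I pressed its pad to the stop (8 N, fingertips at 123 mm) and withdrew upward. The lid sprang open, and the top camera fit gave 0.71 rad against the 0.70 expected for fully open.
- **Robot:** It ended clear of everything, with the fingertips at about 310 mm and the tool force near zero. The third box was not touched.

One check disagreed: my first angle fit of the wide lid gave 0.89 rad. The arm was covering part of that window, and repeating the fit on clear pixels from both cameras gave the values above.

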